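# Set the vanity mirror light for warm, full light

## Task

Set the mirror light with light fingertip touches, in this order: tap the amber puck down and let it come up (warm tone, while the light is still off), push the toggle on the mirror light's plinth fully over, away from the robot, to switch it on, then tap the white puck down and let it come up (full brightness). Do not press the blue puck; pick up nothing, press gently, and leave the pucks and everything else on the dresser standing where they are. Finish clear of everything.

Things in the scene. Friction and masses are not known exactly. Their poses are not given: they have to be found in the camera images.
- amber_puck: Loose amber-topped tap puck (warm tone): round mid-grey base 64 mm across and 22 mm high, about 0.16 kg, standing free on the tray floor; the amber round cap 44 mm across stands 14 mm above the base, so the puck is 36 mm high in all. Origin: centre of the underside, z up.
- amber_top (a point): Centre of the top face of the amber cap; moves down with the cap.
- amber_cap (a joint): How far the amber cap is pressed down, m: 0 up, 0.010 fully down. A spring (1 N to start it, then 0.9 N per mm, 10 N fully down, where it meets a hard stop) lifts it again. A tap counts when it is pressed past 0.003, and it is up again below 0.0015.
- white_puck: Loose white-topped tap puck (full brightness): round mid-grey base 64 mm across and 22 mm high, about 0.16 kg, standing free on the tray floor; the white round cap 44 mm across stands 14 mm above the base, so the puck is 36 mm high in all. Origin: centre of the underside, z up.
- white_top (a point): Centre of the top face of the white cap; moves down with the cap.
- white_cap (a joint): How far the white cap is pressed down, m: 0 up, 0.010 fully down. A spring (1 N to start it, then 0.9 N per mm, 10 N fully down, where it meets a hard stop) lifts it again. A tap counts when it is pressed past 0.003, and it is up again below 0.0015.
- blue_puck: Loose blue-topped tap puck (cool tone, not wanted): round mid-grey base 64 mm across and 22 mm high, about 0.16 kg, standing free on the tray floor; the blue round cap 44 mm across stands 14 mm above the base, so the puck is 36 mm high in all. Origin: centre of the underside, z up.
- blue_top (a point): Centre of the top face of the blue cap; moves down with the cap.
- blue_cap (a joint): How far the blue cap is pressed down, m: 0 up, 0.010 fully down. A spring (1 N to start it, then 0.9 N per mm, 10 N fully down, where it meets a hard stop) lifts it again. A tap counts when it is pressed past 0.003, and it is up again below 0.0015.
- toggle (a joint): Angle of the mirror light's toggle switch, rad: 0 is off (leaning 0.5 rad from upright towards the robot, along -x of mirror_light), 1.0 is on (leaning 0.5 rad the other way, along +x of mirror_light). It has no spring and stays where it is left; about 1 to 2 N near its end moves it, and it has a slightly springy stop at either end. On counts from 0.8.
- toggle_tip (a point): Centre of the red ball, 16 mm across, on the end of the toggle's steel stem (9 mm thick, 50 mm from pivot to ball centre); moves with the toggle. Off, it is 86 mm above the dresser top.
- toggle_pivot (a point): Pivot axis of the toggle, 42 mm above the dresser top, in the middle of a black switch block 56 mm (x) by 44 mm (y) whose top is 38 mm above the dresser; a dark roller round the pivot reaches 48 mm high. It turns about the y axis of mirror_light.
- mirror_light: Vanity mirror light, fixed to the dresser. Origin on the dresser top below the toggle pivot; z up, x away from the robot (at yaw 0) in the direction in which the toggle goes on. Grey plinth 90 mm (x) by 420 mm (y), 24 mm high, reaching from y +50 mm to y -370 mm; the white mirror frame with bulbs, 200 mm wide (y -170 to -370 mm) and 22 mm thick, stands on it to 315 mm high.
- tray: Smoked acrylic tray, fixed, 235 mm (x) by 350 mm (y), rim 16 mm high, floor 5 mm thick. Origin: centre of the underside, z up. Nominally three pucks stand in a row along its near (-x) half and the ring cone, pot and scent bottle along its far half.
- ring_cone: Glass ring cone, loose bystander, 52 mm across the foot, 72 mm high, in the tray. Origin: centre of the underside.
- pot: White ceramic pot with a blue hinged lid, shut, loose bystander, 76 mm across, 69 mm high, in the tray. Origin: centre of the underside.
- scent_bottle: Pink scent bottle with gold cap, loose bystander, 30 by 44 mm, 72 mm high, in the tray. Origin: centre of the underside.
- watch: Gold-tone watch lying flat on the dresser beyond the tray, loose bystander, 40 mm wide, 180 mm long (y), 10 mm high. Origin: centre of the underside.
- brush: Pink paddle brush lying bristles up to the left of the tray, loose bystander, 75 mm wide, head and handle 210 mm long (y, handle towards -y, mostly pointing away from the robot), 30 mm high. Origin: under the middle of the head.
- cream_jar: Pale green cream jar, loose bystander, 56 mm across, 45 mm high, on the robot's right, near the mirror. Origin: centre of the underside.
Things that resemble listed ones, but are neither listed nor needed, are in the scene too. Leave any red look-alike of the blue_puck alone. What is shaped like the amber_puck but red is not meant.

How it is judged:
On the way, in this order (a step that is already met when the one before it is completed fails the run):
1. the amber cap is pressed down, the toggle still off (value of joint amber_cap above 0.003 m and value of joint toggle below 0.3 rad), for 0.04 s.
2. the amber cap has come up again, the toggle still off (value of joint amber_cap below 0.0015 m and value of joint toggle below 0.3 rad), for 0.04 s.
3. the toggle is fully over to on (value of joint toggle above 0.8 rad), for 0.1 s.
4. the white cap is pressed down (value of joint white_cap above 0.003 m and value of joint toggle above 0.8 rad), for 0.04 s.
At the end, for the whole second after the job is handed in: The toggle is on (0.8 rad or more), all three caps are up (within 1.5 mm), and pucks and bystanders are upright and within 15 mm of where they began (value of joint toggle above 0.8 rad and value of joint each of amber_cap, white_cap, blue_cap below 0.0015 m and distance of each of amber_puck, white_puck, blue_puck, ring_cone, pot, scent_bottle, watch, brush, cream_jar from where it was at the start of the episode below 0.015 m and angle between each of amber_puck, white_puck, blue_puck, ring_cone, pot, scent_bottle, watch, brush, cream_jar's own z axis and vertical below 0.15 rad and linear speed of each of amber_puck, white_puck, blue_puck below 0.02 m/s); the robot touches nothing.
It fails at once if a puck is pushed on with more than 20 N, or the toggle with more than 30 N (contact force between any of the fingers, the arm and amber_puck above 20 N or contact force between any of the fingers, the arm and white_puck above 20 N or contact force between any of the fingers, the arm and blue_puck above 20 N or contact force between any of the fingers, the arm and mirror_light above 30 N).
It fails at once if a puck is shifted more than 15 mm, lifted or tipped (distance of any of amber_puck, white_puck, blue_puck from where it was at the start of the episode above 0.015 m or height (world z) of any of amber_puck, white_puck, blue_puck above 0.015 m or angle between any of amber_puck, white_puck, blue_puck's own z axis and vertical above 0.2 rad).
It fails at once if the blue cap is pressed (value of joint blue_cap above 0.003 m).
It fails at once if out of order: the amber cap is pressed with the light on, or the white cap before it is on ((value of joint amber_cap above 0.003 m and value of joint toggle above 0.5 rad) or (value of joint white_cap above 0.003 m and value of joint toggle below 0.5 rad)).
It fails at once if a bystander is moved more than 15 mm, lifted or tipped (distance of any of ring_cone, pot, scent_bottle, watch, brush, cream_jar from where it was at the start of the episode above 0.015 m or angle between any of ring_cone, pot, scent_bottle, watch, brush, cream_jar's own z axis and vertical above 0.3 rad).
It also fails if it takes over 46 s, if anything falls off the work surface, if the arm or the gripper's body presses on something with over 40 N, if the wrist force passes 120 N, or if a joint passes its speed limit or range.

## Robot

A 6-joint arm with a two-finger parallel gripper is mounted at the origin on the work surface. World frame = base frame: x ahead of the robot, y to its left, z up, the work surface at z = 0. Lengths are in m, angles in rad, forces in N, time in s.
With the tool pointing down it reaches from about 0.225 to 0.875 m from the base axis. Payload 3.4 kg.
Tool frame: the origin (TCP) lies midway between the tips of the shut fingers; the grasp point (between the pads) lies 19 mm behind it (manip.tcp_to_grasp is the distance from the TCP to the grasp point, in m); x points along the fingers, y is the direction in which the jaws open and shut, and the axes are right-handed (so a half turn about x gives the same grasp; the last joint's range is limited). The gripper opens to 85 mm and grips with 20 to 120 N. Pads are 22 mm wide; open, the fingers measure 114 mm over their backs; the gripper's body (76 mm by 85 mm) begins 54 mm behind the grasp point. The pads swing forward as they close: fully open they stand 13 mm farther back than shut.
Start: joints at [1.216, 0.276, 1.505, -0, 1.361, -0.121], TCP at [0.133, 0.559, 0.231] pointing down, gripper open.
Joint ranges: [-2.89, 2.89], [-0.75, 2.08], [0.22, 2.7], [-1.18, 4.32], [0.11, 2.71], [-2.7, 2.7]. Speed limits (rad/s): [2.57, 2.57, 3.14, 3.14, 3.14, 3.14].

## Interface

Orientations are given as a unit quaternion [w, x, y, z].
In Python, from rig import readout, eyes, job, manip gives the robot as it stands. The module is installed in compiled form; this text tells all that it offers.
- The arm moves only by the tool carry_out, never from a script. Its argument "deltas" is one flat list of numbers, 7 for each row, row after row: the shift along the tool's x, y, z scaled (see below), then the turn, a rotation vector about the tool's x, y, z scaled (see below), then the opening, from -1 (shut) to 1 (fully open). In form: [dx, dy, dz, ax, ay, az, grip, dx, dy, dz, ax, ay, az, grip, ...]. A call has 1 to 10 rows; each row shifts and turns the commanded pose from where the row before left it, along the tool's axes as they then stand; what a row does not reach is not made up. The controller multiplies each number of a shift by 60 mm and each number of a turn by 4 degrees. A row lasts 1/8 s, in which the tool goes at most 62.5 mm and 10.7 degrees, less where a joint would pass 70% of its speed; a pose out of reach is approached as far as the arm can. A call with a number of a shift or a turn outside -1 to 1 is refused whole. A call with a gripper value outside its range is refused whole. The fingers move at their own pace and stop on an object; "newtons" is the grip in N (left out, the last holds). Time passes only in rows, so rows that do not move let the fingers close. It gives the time, the measured TCP pose, the force and the opening at its end, in the units of the state.
- readout.get_state(): the state, without advancing time (a new reading comes with each control period).
- eyes.get_image(name): name is "scene" or "top" or "wrist"; returns a dict with "color" (420x560x3 uint8, red, green, blue), "z_map" (420x560 float32, m along the optical axis (not along the pixel's ray), 0 where there is no reading), "mtx" (3x3 intrinsics, pixels), "origin" and "orientation" of the camera in the world. Camera axes: x right, y down, z forward; pixel columns grow to the right and rows downward; lengths in m; the calibration is good to about 2 mm. A picture is of the moment at which its call begins.
- job.sign_off(): hands the job in, once; it reports no verdict.
The state is a dict: "clock": time; "qpos": joint angles; "qd": joint speeds; "effort": joint torques, N m; "position": TCP position; "ee_rot": TCP orientation; "contact_force": force on the tool from outside, world axes, zero at the start; "moment": the same for the moment, N m; "width": finger opening in m.
Only numpy, scipy, OpenCV 4.12 (cv2) and the standard library are available. Lean on these libraries where they do the work, as an engineer would, in place of code of your own. Each camera call takes 0.05 s, during which the arm holds its last target.

## Working session

There is one attempt and no reset: what is moved stays moved. The work goes in short steps, Python scripts to look and compute and a tool call to move; the robot and the scene stay as the last step left them, time stands still between calls to the robot, and variables do not carry over. Pictures are saved under pics/ and viewed, and the job is handed in when it is done.

Besides the shell and the picture viewer there is one more tool, called after ">>>" in YAML: its name, and indented under it one key for each argument. carry_out: Moves the arm, as the interface text tells. Its arguments: {"type":"object","properties":{"deltas":{"type":"array"},"newtons":{"type":"number"}},"required":["deltas"]}

```bash
mkdir -p pics; python3 - <<'E'
from rig import readout, eyes, job, manip
import cv2, numpy as np
print(readout.get_state())
for n in ("scene","top","wrist"):
    d=eyes.get_image(n); cv2.imwrite(f"pics/{n}0.png",cv2.cvtColor(d["color"],cv2.COLOR_RGB2BGR))
    np.savez(f"{n}0.npz",**d); print(n,d["origin"],d["orientation"],d["mtx"].tolist())
E
```

```text
{'clock': 0.0, 'qpos': array([ 1.21599510e+00,  2.76571762e-01,  1.50613861e+00, -3.35485501e-06,
        1.36066532e+00, -1.21017255e-01]), 'qd': array([-0.00052239, -0.00122156, -0.00075391,  0.00056612, -0.0013728 ,
        0.00036456]), 'effort': array([-1.24866729e-04, -4.16769969e+01, -2.45811045e+01, -2.86210206e-04,
        1.07999714e-02, -3.71077351e-05]), 'position': array([0.13303827, 0.55886192, 0.23045076]), 'ee_rot': array([ 0.70213373,  0.08185382,  0.70242861, -0.08307965]), 'contact_force': array([-0.04388923,  0.6133389 ,  0.3457081 ]), 'moment': array([-0.0085834 ,  0.01031147, -0.01830056]), 'width': 0.08522376009512646}
scene [1.26984018 0.04314712 0.87658731] [-0.25871617  0.64147773  0.67457354 -0.25792014] [[393.28202092396265, 0.0, 284.05248611196544], [0.0, 393.28202092396265, 214.935173420006], [0.0, 0.0, 1.0]]
top [0.21618366 0.02304754 1.83175192] [ 0.06430773 -0.69871022  0.70899034 -0.07071938] [[532.1330313338736, 0.0, 274.58661175509775], [0.0, 532.1330313338736, 213.7596334186151], [0.0, 0.0, 1.0]]
wrist [0.05962854 0.57712614 0.37294208] [0.1176252  0.77604801 0.61275935 0.09186825] [[347.0929442036182, 0.0, 282.3599428241413], [0.0, 347.0929442036182, 212.4794715712738], [0.0, 0.0, 1.0]]
```

View pics/scene0.png

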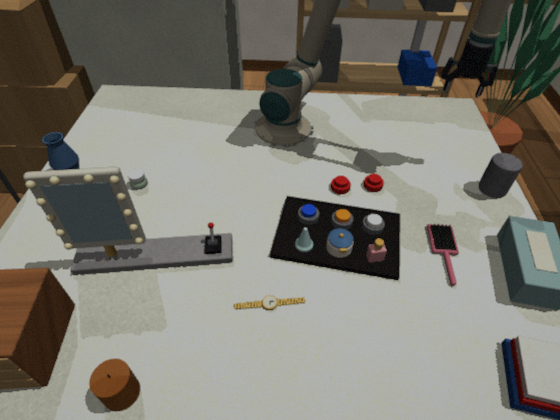

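View pics/top0.png

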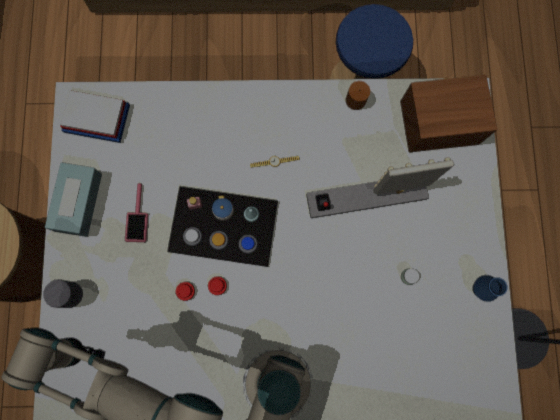

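View pics/wrist0.png

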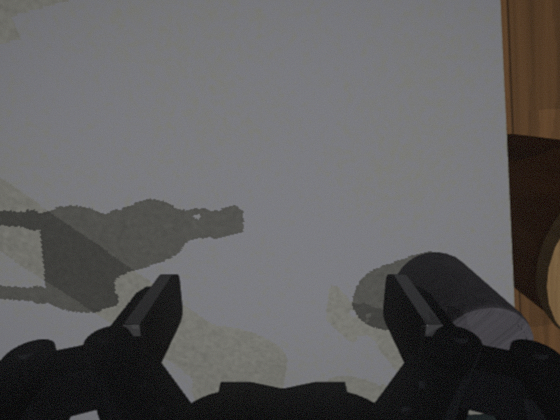

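The top view shows white, amber and blue pucks at about (192,236), (218,240) and (248,243). The toggle is near (323,203), and there are two red look-alikes at (185,291) and (217,286). I'll enlarge and measure.

```bash
cat > h.py <<'E'
import numpy as np, cv2
from scipy.spatial.transform import Rotation as R
def w(d,u,v,z=None):
    K=d["mtx"];q=d["orientation"];M=R.from_quat([q[1],q[2],q[3],q[0]]).as_matrix()
    r=M@np.array([(u-K[0,2])/K[0,0],(v-K[1,2])/K[1,1],1.0]);o=d["origin"]
    if z is None: return o+r*float(d["z_map"][int(round(v)),int(round(u))])
    return o+r*(z-o[2])/r[2]
def blob(d,lo,hi,box):
    hsv=cv2.cvtColor(d["color"],cv2.COLOR_RGB2HSV);m=cv2.inRange(hsv,lo,hi)
    k=np.zeros_like(m);x0,y0,x1,y1=box;k[y0:y1,x0:x1]=m[y0:y1,x0:x1]
    n,l,s,c=cv2.connectedComponentsWithStats(k)
    i=1+np.argmax(s[1:,4]);return c[i],s[i]
E
python3 - <<'E'
from h import *
t=dict(np.load("top0.npz"));s=dict(np.load("scene0.npz"))
for n,d,b in (("t1",t,(165,180,345,275)),("s1",s,(190,165,410,280))):
    x0,y0,x1,y1=b;c=d["color"][y0:y1,x0:x1]
    f=780/(x1-x0); cv2.imwrite(f"pics/{n}.png",cv2.cvtColor(cv2.resize(c,None,fx=f,fy=f,interpolation=cv2.INTER_CUBIC),cv2.COLOR_RGB2BGR))
cfg={"amber":((8,120,90),(25,255,255)),"blue":((105,150,90),(130,255,255)),"white":((0,0,140),(179,60,255))}
bx={"t":{"amber":(205,228,232,252),"blue":(236,232,260,254),"white":(180,225,204,247)},"s":{"amber":(328,205,358,230),"blue":(294,202,322,224),"white":(358,212,388,232)}}
for k in cfg:
    for nm,d in (("t",t),("s",s)):
        c,st=blob(d,*cfg[k],bx[nm][k]);print(k,nm,c.round(1),st,w(d,*c,z=.041).round(4),w(d,*c).round(4))
c,st=blob(s,(0,150,80),(8,255,255),(200,218,222,235));print("ball s",c,st,w(s,*c,z=.086),w(s,*c))
c,st=blob(t,(0,120,60),(8,255,255),(310,190,340,220));print("ball t",c,st,w(t,*c,z=.086),w(t,*c))
E
```

```text
amber t [217.7 239. ] [212 233  13  13 127] [0.4783 0.1985 0.041 ] [0.4775 0.198  0.0462]
amber s [342.8 214.4] [336 209  15  13 145] [0.4824 0.1957 0.041 ] [0.4826 0.1957 0.0412]
blue t [247.3 242.6] [242 237  12  12 119] [0.4644 0.098  0.041 ] [0.4651 0.0983 0.0354]
blue s [308.6 209.1] [302 204  14  11 131] [0.467  0.0961 0.041 ] [0.4667 0.0961 0.0407]
white t [193.3 236. ] [193 235   2   3   3] [0.4897 0.2812 0.041 ] [0.4894 0.2809 0.0429]
white s [374.4 218.8] [368 214  14  11 119] [0.4945 0.2861 0.041 ] [0.4951 0.2859 0.0417]
ball s [210.4 224.6] [209 223   4   4  15] [ 0.58349881 -0.16892548  0.086     ] [ 0.5892039  -0.16716267  0.09257162]
ball t [325.33333333 203.75      ] [324 202   4   4  12] [ 0.58592818 -0.16631331  0.086     ] [ 0.58268272 -0.16465118  0.1013235 ]
```

View pics/t1.png

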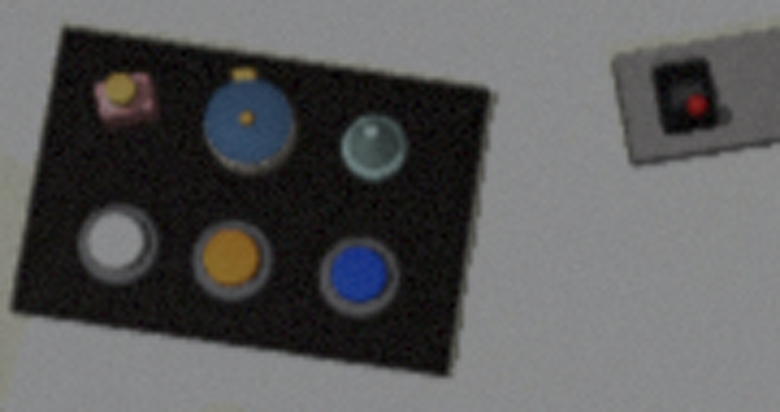

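View pics/s1.png

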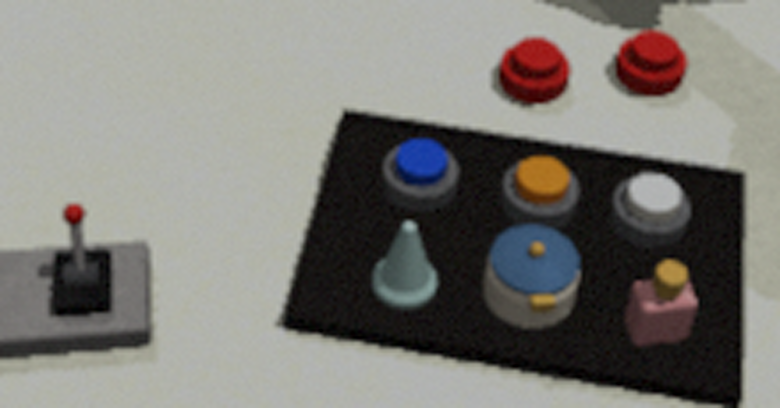

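```bash
cat >> h.py <<'E'
def tool(st):
    q=st["ee_rot"];return R.from_quat([q[1],q[2],q[3],q[0]])
def togo(st,tgt):
    return tool(st).inv().apply(np.array(tgt)-st["position"])/0.06
E
python3 - <<'E'
from h import *
from rig import readout
t=dict(np.load("top0.npz"));s=dict(np.load("scene0.npz"))
st=readout.get_state();print(tool(st).as_matrix().round(3))
tc=lambda a,b:(165+a*180/780,180+b*180/780)
for n,p,z in (("plinth farL",tc(612,58),.024),("plinth nearL",tc(632,163),.024),("block fl",tc(655,63),.038),("fr",tc(708,57),.038),("nl",tc(667,132),.038),("nr",tc(718,126),.038),("ball",tc(697,105),.086),("white",tc(116,240),.041),("cone",tc(373,147),.03),("pot",tc(248,123),.07),("bottle",tc(121,88),.077)): print(n,w(t,*p,z=z).round(4))
sc=lambda a,b:(190+a*220/780,165+b*220/780)
for n,p,z in (("ball",sc(74,213),.086),("plL far",sc(148,243),.024),("plL",sc(150,332),.024)): print("s",n,w(s,*p,z=z).round(4))
print(w(t,310,217,z=.024),w(t,427,199,z=.024))
print(togo(st,[.48,.197,.14]))
E
```

```text
[[-0.001  0.232  0.973]
 [-0.001  0.973 -0.232]
 [-1.    -0.001 -0.   ]]
plinth farL [ 0.6369 -0.1076  0.024 ]
plinth nearL [ 0.5508 -0.1213  0.024 ]
block fl [ 0.6291 -0.1408  0.038 ]
fr [ 0.6334 -0.1833  0.038 ]
nl [ 0.5728 -0.1487  0.038 ]
nr [ 0.5771 -0.1894  0.038 ]
ball [ 0.5843 -0.168   0.086 ]
white [0.4919 0.2865 0.041 ]
cone [0.5655 0.085  0.03  ]
pot [0.5781 0.1808 0.07  ]
bottle [0.6058 0.279  0.077 ]
s ball [ 0.5851 -0.1674  0.086 ]
s plL far [ 0.5595 -0.1199  0.024 ]
s plL [ 0.6465 -0.1068  0.024 ]
[ 0.55296187 -0.11840924  0.024     ] [ 0.61112213 -0.52835015  0.024     ]
[ 1.51536488 -4.52720802  7.02287757]
```

>>> carry_out:
  deltas: [0.1, -0.45, 0.7, 0, 0, 0, -1, 0.1, -0.45, 0.7, 0, 0, 0, -1, 0.1, -0.45, 0.7, 0, 0, 0, -1, 0.1, -0.45, 0.7, 0, 0, 0, -1, 0.1, -0.45, 0.7, 0, 0, 0, -1, 0.1, -0.45, 0.7, 0, 0, 0, -1, 0.1, -0.45, 0.7, 0, 0, 0, -1, 0.1, -0.45, 0.7, 0, 0, 0, -1, 0.1, -0.45, 0.7, 0, 0, 0, -1, 0, 0, 0, 0, 0, 0, -1]
  newtons: 20

```text
clock: 1.4
position: [0.4466, 0.233, 0.1765]
ee_rot: [0.702, 0.084, 0.702, -0.084]
contact_force: [-0.1, 0.6, 0.7]
width: -0.0004
```

Now I'll turn 22° to line up with the toggle direction and look with the wrist camera.

>>> carry_out:
  deltas: [0, 0, 0, -1, 0, 0, -1, 0, 0, 0, -1, 0, 0, -1, 0, 0, 0, -1, 0, 0, -1, 0, 0, 0, -1, 0, 0, -1, 0, 0, 0, -1, 0, 0, -1, 0, 0, 0, -0.5, 0, 0, -1, 0, 0, 0, 0, 0, 0, -1]

```text
clock: 2.28
position: [0.4442, 0.2358, 0.1773]
ee_rot: [0.705, -0.053, 0.705, 0.053]
contact_force: [0.3, 0.4, -0.4]
width: 0.0001
```

```bash
python3 - <<'E'
from h import *
from rig import readout,eyes
for n in ("wrist","scene"):
    d=eyes.get_image(n);np.savez(n+"1.npz",**d);cv2.imwrite(f"pics/{n}1.png",cv2.cvtColor(d["color"],cv2.COLOR_RGB2BGR))
st=readout.get_state();print(st["clock"],st["position"],st["contact_force"],tool(st).as_matrix().round(3),togo(st,[.48,.197,.06]))
E
```

```text
2.375 [0.44438134 0.2356668  0.17729832] [0.39511995 0.27559684 0.03483636] [[-0.    -0.149  0.989]
 [ 0.     0.989  0.149]
 [-1.     0.    -0.   ]] [ 1.9547576  -0.72626052  0.4910284 ]
```

View pics/wrist1.png

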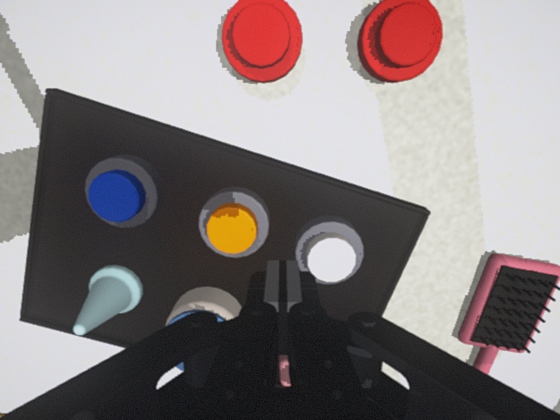

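The wrist view shows the amber cap at about (232,229), white at (332,259) and blue at (117,196). The shut fingertips are near (285,265).

```bash
python3 - <<'E'
from h import *
from rig import readout
d=dict(np.load("wrist1.npz"));st=readout.get_state();print(d["origin"])
for n,p in (("amber",(232,229)),("white",(332,259)),("blue",(117,196))): print(n,w(d,*p,z=.041).round(4),w(d,*p).round(4))
print(togo(st,[.48,.197,.06]))
E
```

```text
[0.36950587 0.22492082 0.31971591]
amber [0.4756 0.1977 0.041 ] [0.4756 0.1977 0.041 ]
white [0.4904 0.2874 0.041 ] [0.4902 0.2873 0.0415]
blue [0.4609 0.1005 0.041 ] [0.4612 0.1001 0.0402]
[ 1.9547576  -0.72626052  0.4910284 ]
```

>>> carry_out:
  deltas: [0, -0.36, 0.23, 0, 0, 0, -1, 0, -0.36, 0.23, 0, 0, 0, -1, 0.8, 0, 0, 0, 0, 0, -1, 0.8, 0, 0, 0, 0, 0, -1, 0.3, 0, 0, 0, 0, 0, -1, 0, 0, 0, 0, 0, 0, -1, 0, 0, 0, 0, 0, 0, -1]

```text
clock: 3.25
position: [0.4793, 0.1971, 0.0642]
ee_rot: [0.706, -0.053, 0.704, 0.053]
contact_force: [0.1, -0.0, 1.3]
width: -0.0002
```

```bash
python3 - <<'E'
from h import *
from rig import readout,eyes
for n in ("wrist","scene"):
    d=eyes.get_image(n);np.savez(n+"2.npz",**d);cv2.imwrite(f"pics/{n}2.png",cv2.cvtColor(d["color"],cv2.COLOR_RGB2BGR))
c=d["color"][150:280,260:420];cv2.imwrite("pics/s2c.png",cv2.cvtColor(cv2.resize(c,None,fx=4,fy=4,interpolation=cv2.INTER_CUBIC),cv2.COLOR_RGB2BGR))
st=readout.get_state();print(st["clock"],st["position"],st["contact_force"],togo(st,[.478,.197,.041]))
E
```

```text
3.35 [0.47948762 0.19719703 0.06460995] [ 0.46441533 -0.00132356  0.21708198] [ 3.93426665e-01  3.02296798e-04 -2.61229951e-02]
```

View pics/s2c.png

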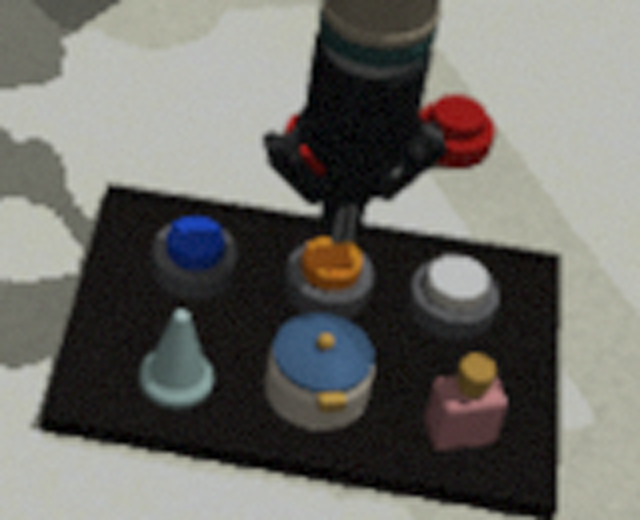

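View pics/wrist2.png

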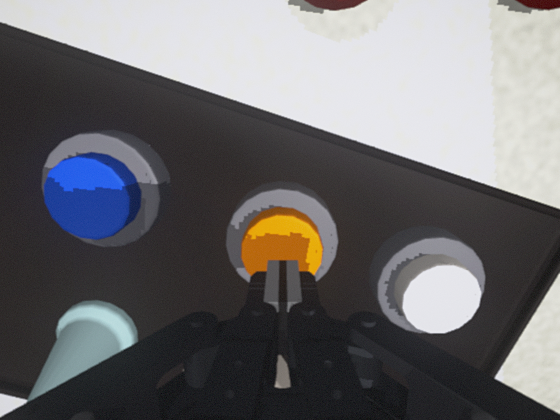

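Tips are centred over the amber cap. I'll come down close, then press in small steps.

>>> carry_out:
  deltas: [0.2, 0, -0.02, 0, 0, 0, -1, 0.12, 0, 0, 0, 0, 0, -1, 0, 0, 0, 0, 0, 0, -1]

```text
clock: 3.72
position: [0.4765, 0.1965, 0.0433]
ee_rot: [0.704, -0.053, 0.706, 0.053]
contact_force: [0.6, -0.5, 0.5]
width: 0.0003
```

>>> carry_out:
  deltas: [0.05, 0, 0, 0, 0, 0, -1, 0.03, 0, 0, 0, 0, 0, -1, 0, 0, 0, 0, 0, 0, -1]

```text
clock: 4.1
position: [0.4775, 0.1967, 0.0395]
ee_rot: [0.705, -0.053, 0.705, 0.053]
contact_force: [-0.4, 0.7, 1.9]
width: 0.0001
```

>>> carry_out:
  deltas: [0.04, 0, 0, 0, 0, 0, -1, 0.02, 0, 0, 0, 0, 0, -1, 0, 0, 0, 0, 0, 0, -1]

```text
clock: 4.47
position: [0.4775, 0.1968, 0.036]
ee_rot: [0.705, -0.053, 0.705, 0.053]
contact_force: [-0.9, -0.0, 5.1]
width: -0.0003
```

>>> carry_out:
  deltas: [0.015, 0, 0, 0, 0, 0, -1, 0, 0, 0, 0, 0, 0, -1, 0, 0, 0, 0, 0, 0, -1]

```text
clock: 4.85
position: [0.4775, 0.1968, 0.0353]
ee_rot: [0.705, -0.053, 0.705, 0.053]
contact_force: [-0.4, -0.1, 5.7]
width: 0.0004
```

```bash
python3 - <<'E'
from h import *
from rig import readout,eyes
d=eyes.get_image("scene")
c=d["color"][150:280,260:420];cv2.imwrite("pics/s3c.png",cv2.cvtColor(cv2.resize(c,None,fx=4,fy=4,interpolation=cv2.INTER_CUBIC),cv2.COLOR_RGB2BGR))
st=readout.get_state();print(st["clock"],st["position"],st["contact_force"])
E
```

```text
4.9 [0.47750625 0.19674204 0.03529094] [-0.30285636  0.20966364  5.60970959]
```

View pics/s3c.png

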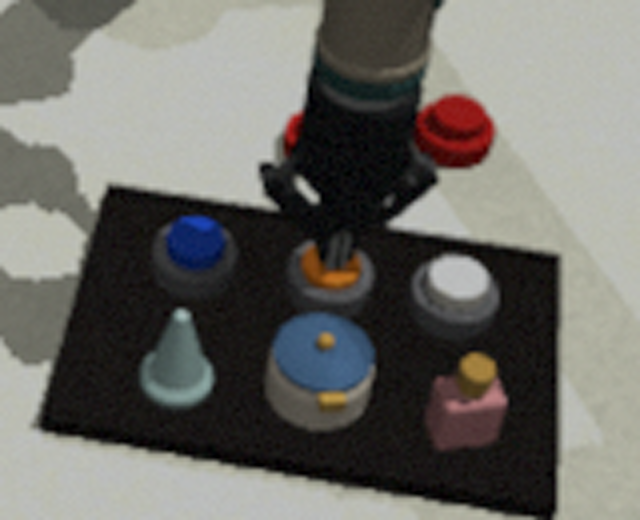

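Pressed about 5 mm at 5.6 N. I'll lift straight up and look, then go to the toggle.

>>> carry_out:
  deltas: [-0.15, 0, 0, 0, 0, 0, -1, -0.5, 0, 0, 0, 0, 0, -1, -1, 0, 0, 0, 0, 0, -1, 0, 0, 0, 0, 0, 0, -1]

```text
clock: 5.4
position: [0.4804, 0.1976, 0.1382]
ee_rot: [0.709, -0.052, 0.702, 0.054]
contact_force: [1.1, 0.1, -0.5]
width: 0.0001
```

```bash
python3 - <<'E'
from h import *
from rig import readout,eyes
for n in("wrist","scene"):
    d=eyes.get_image(n);np.savez(n+"4.npz",**d);cv2.imwrite(f"pics/{n}4.png",cv2.cvtColor(d["color"],cv2.COLOR_RGB2BGR))
st=readout.get_state();print(st["clock"],st["position"],st["contact_force"],togo(st,[.5505,-.173,.14]))
print(tool(st).as_matrix().round(3))
E
```

```text
5.5 [0.47702015 0.19659163 0.13418772] [-0.71410136 -0.64477444  0.1648417 ] [-0.09734583 -6.27374527  0.28933055]
[[ 0.001 -0.15   0.989]
 [ 0.     0.989  0.15 ]
 [-1.     0.     0.001]]
```

View pics/wrist4.png

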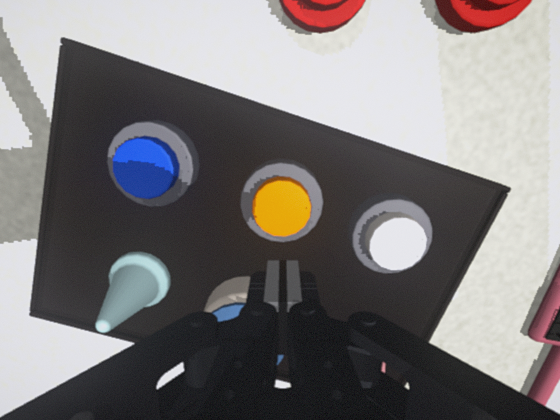

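The amber cap is up again at (282,207) and the puck has not moved. On to the toggle's near side.

>>> carry_out:
  deltas: [-0.1, -0.78, 0, 0, 0, 0, -1, 0, -0.78, 0, 0, 0, 0, -1, 0, -0.78, 0, 0, 0, 0, -1, 0, -0.78, 0, 0, 0, 0, -1, 0, -0.78, 0, 0, 0, 0, -1, 0, -0.78, 0, 0, 0, 0, -1, 0, -0.78, 0.1, 0, 0, 0, -1, 0, -0.78, 0.1, 0, 0, 0, -1, 0, 0, 0, 0, 0, 0, -1]

```text
clock: 6.62
position: [0.5449, -0.1746, 0.1375]
ee_rot: [0.704, -0.052, 0.706, 0.052]
contact_force: [-1.4, 0.7, 0.3]
width: -0.0001
```

```bash
python3 - <<'E'
from h import *
from rig import readout,eyes
for n in("wrist","scene"):
    d=eyes.get_image(n);np.savez(n+"5.npz",**d);cv2.imwrite(f"pics/{n}5.png",cv2.cvtColor(d["color"],cv2.COLOR_RGB2BGR))
c=d["color"][150:280,130:290];cv2.imwrite("pics/s5c.png",cv2.cvtColor(cv2.resize(c,None,fx=4,fy=4,interpolation=cv2.INTER_CUBIC),cv2.COLOR_RGB2BGR))
st=readout.get_state();print(st["clock"],st["position"],st["contact_force"],togo(st,[.5505,-.173,.078]))
E
```

```text
6.725 [ 0.54361545 -0.17129774  0.13775917] [-0.39469742  0.50526654  0.08828373] [ 0.99542329 -0.04819039  0.11300154]
```

View pics/wrist5.png

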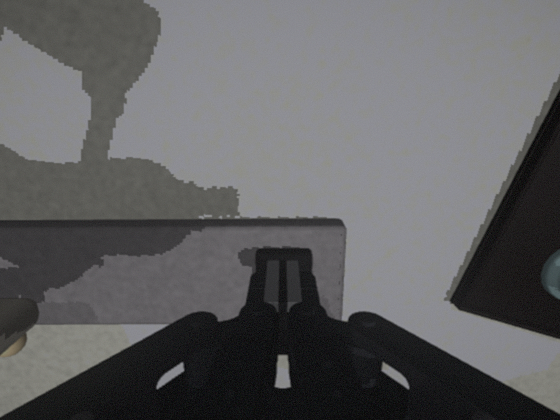

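View pics/s5c.png

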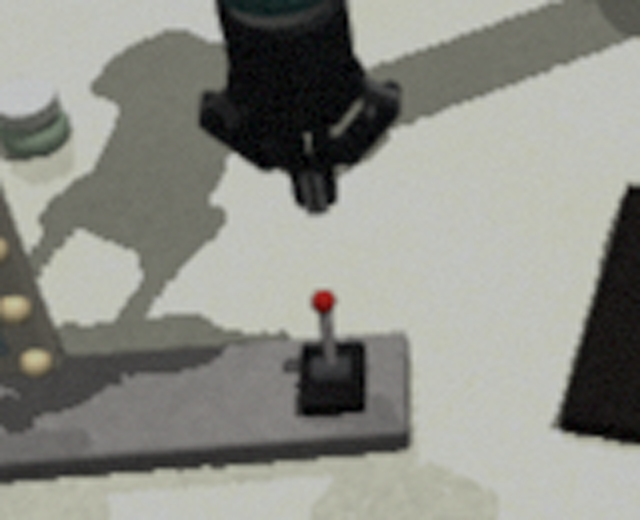

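The wrist view is aligned with the plinth, and the switch block is centred at about column 284, in line with the fingers. I'll descend on the near side.

>>> carry_out:
  deltas: [0.5, 0, 0, 0, 0, 0, -1, 0.48, 0, 0, 0, 0, 0, -1, 0, 0, 0, 0, 0, 0, -1]

```text
clock: 7.1
position: [0.5422, -0.1692, 0.0784]
ee_rot: [0.703, -0.052, 0.707, 0.055]
contact_force: [-0.7, 0.2, 0.6]
width: 0.0002
```

```bash
python3 - <<'E'
from h import *
from rig import readout,eyes
d=eyes.get_image("scene")
c=d["color"][150:280,130:290];cv2.imwrite("pics/s6c.png",cv2.cvtColor(cv2.resize(c,None,fx=4,fy=4,interpolation=cv2.INTER_CUBIC),cv2.COLOR_RGB2BGR))
st=readout.get_state();print(st["clock"],st["position"],st["contact_force"],togo(st,[.584,-.168,.078]))
E
```

```text
7.15 [ 0.5437793  -0.16999838  0.08000943] [ 0.06954652 -1.69094471 -0.13068335] [ 0.03136078 -0.06834706  0.66778634]
```

View pics/s6c.png

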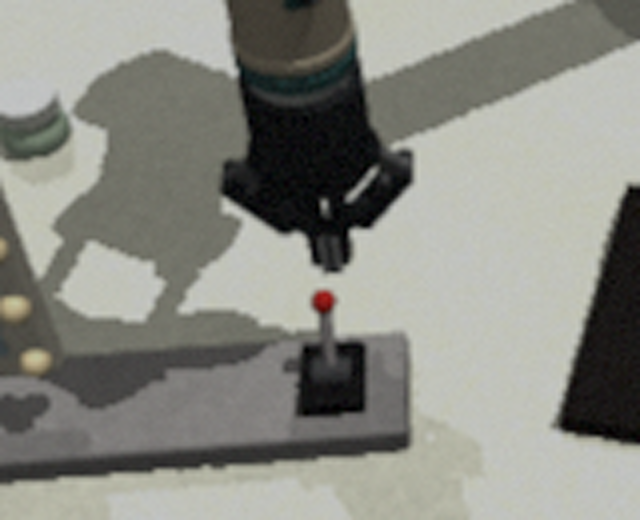

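>>> carry_out:
  deltas: [0.03, -0.05, 0.1, 0, 0, 0, -1, 0, 0, 0.1, 0, 0, 0, -1, 0, 0, 0.1, 0, 0, 0, -1, 0, 0, 0.1, 0, 0, 0, -1, 0, 0, 0.1, 0, 0, 0, -1]

```text
clock: 7.78
position: [0.5751, -0.1701, 0.0793]
ee_rot: [0.705, -0.053, 0.705, 0.053]
contact_force: [-1.8, -1.1, 1.5]
width: 0.0001
```

>>> carry_out:
  deltas: [0, 0, 0.1, 0, 0, 0, -1, 0, 0, 0.1, 0, 0, 0, -1, 0, 0, 0.1, 0, 0, 0, -1, 0, 0, 0.1, 0, 0, 0, -1]

```text
clock: 8.28
position: [0.5993, -0.1665, 0.079]
ee_rot: [0.705, -0.053, 0.705, 0.053]
contact_force: [-1.2, 0.3, -1.1]
width: -0.0001
```

```bash
python3 - <<'E'
from h import *
from rig import readout,eyes
d=eyes.get_image("scene")
c=d["color"][150:280,130:290];cv2.imwrite("pics/s7c.png",cv2.cvtColor(cv2.resize(c,None,fx=4,fy=4,interpolation=cv2.INTER_CUBIC),cv2.COLOR_RGB2BGR))
st=readout.get_state();print(st["clock"],st["position"],st["contact_force"],togo(st,[.606,-.165,.078]))
E
```

```text
8.325 [ 0.60017251 -0.16648723  0.07893207] [-0.12530853  0.04111419 -0.8490362 ] [0.01562691 0.00997049 0.09972636]
```

View pics/s7c.png

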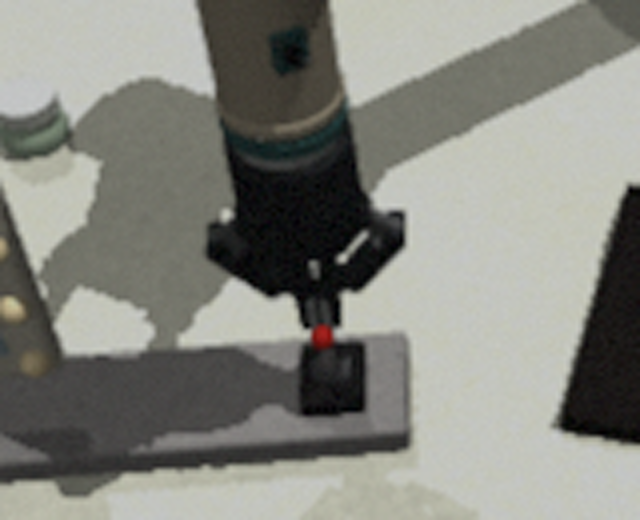

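The ball has moved past upright. I'll continue in small steps until the stop is felt.

>>> carry_out:
  deltas: [0, 0, 0.07, 0, 0, 0, -1, 0, 0, 0.06, 0, 0, 0, -1, 0, 0, 0, 0, 0, 0, -1]

```text
clock: 8.7
position: [0.607, -0.1654, 0.0791]
ee_rot: [0.705, -0.053, 0.705, 0.053]
contact_force: [-0.9, -0.2, 0.2]
width: -0.0001
```

>>> carry_out:
  deltas: [0, 0, 0.04, 0, 0, 0, -1, 0, 0, 0, 0, 0, 0, -1]

```text
clock: 8.95
position: [0.609, -0.1651, 0.0792]
ee_rot: [0.705, -0.053, 0.705, 0.053]
contact_force: [-1.0, 0.1, -0.6]
width: -0.0001
```

>>> carry_out:
  deltas: [0, 0, 0.04, 0, 0, 0, -1, 0, 0, 0, 0, 0, 0, -1]

```text
clock: 9.2
position: [0.6093, -0.165, 0.0791]
ee_rot: [0.704, -0.053, 0.707, 0.053]
contact_force: [-5.3, -2.3, 2.3]
width: -0.0
```

```bash
python3 - <<'E'
from h import *
from rig import readout,eyes
d=eyes.get_image("scene")
c=d["color"][150:280,130:290];cv2.imwrite("pics/s8c.png",cv2.cvtColor(cv2.resize(c,None,fx=4,fy=4,interpolation=cv2.INTER_CUBIC),cv2.COLOR_RGB2BGR))
st=readout.get_state();print(st["clock"],st["position"],st["contact_force"])
c,_=blob(d,(0,150,80),(8,255,255),(200,218,222,245));print(c,w(d,*c,z=.086))
E
```

```text
9.25 [ 0.60929302 -0.16493674  0.07902746] [-4.97616731 -1.8841491   2.22184318]
[210.5        237.46153846] [ 0.62757036 -0.1611208   0.086     ]
```

View pics/s8c.png

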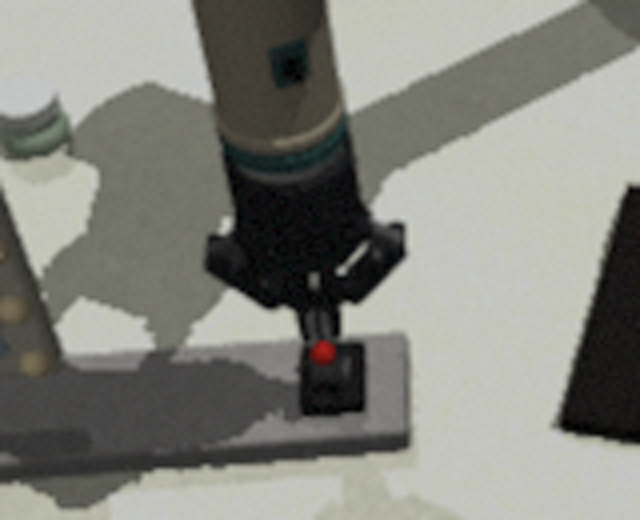

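Force rose to 5 N, so it is at the stop. I'll back off, rise and check.

>>> carry_out:
  deltas: [0, 0, -0.4, 0, 0, 0, -1, 0, 0, -0.6, 0, 0, 0, -1, -0.5, 0, 0, 0, 0, 0, -1, -0.5, 0, 0, 0, 0, 0, -1, 0, 0, 0, 0, 0, 0, -1, 0, 0, 0, 0, 0, 0, -1]

```text
clock: 10.0
position: [0.5522, -0.1735, 0.1389]
ee_rot: [0.705, -0.053, 0.705, 0.053]
contact_force: [0.7, -0.4, 0.0]
width: -0.0002
```

```bash
python3 - <<'E'
from h import *
from rig import readout,eyes
t=eyes.get_image("top")
d=eyes.get_image("scene")
c=np.hstack([d["color"][200:270,170:270],t["color"][170:240,290:390]]);cv2.imwrite("pics/s9c.png",cv2.cvtColor(cv2.resize(c,None,fx=4,fy=4,interpolation=cv2.INTER_CUBIC),cv2.COLOR_RGB2BGR))
st=readout.get_state();print(st["clock"],st["position"],st["contact_force"])
c,_=blob(d,(0,150,80),(8,255,255),(200,218,222,245));print(c,w(d,*c,z=.086))
print(togo(st,[.491,.2868,.136]),tool(st).as_matrix().round(3))
E
```

```text
10.1 [ 0.55157778 -0.17328643  0.13800764] [-0.57694295  0.70058387  0.07901526]
[210.30434783 237.7826087 ] [ 0.62866794 -0.16144203  0.086     ]
[0.04327696 7.73279426 0.14953153] [[-0.002 -0.15   0.989]
 [ 0.001  0.989  0.15 ]
 [-1.     0.001 -0.001]]
```

View pics/s9c.png

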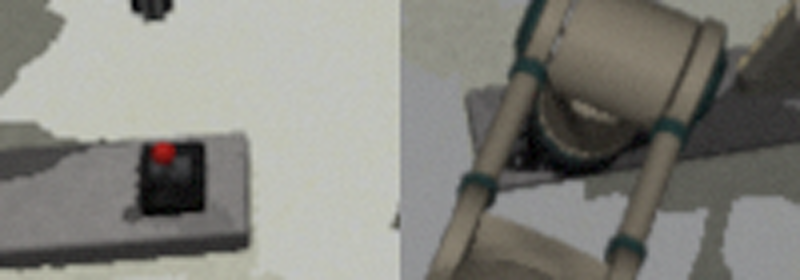

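The toggle now leans away: the ball moved about 46 mm, which is roughly 0.95 rad. Next, over the white puck.

>>> carry_out:
  deltas: [0, 0.77, 0, 0, 0, 0, -1, 0, 0.77, 0, 0, 0, 0, -1, 0, 0.77, 0, 0, 0, 0, -1, 0, 0.77, 0, 0, 0, 0, -1, 0, 0.77, 0, 0, 0, 0, -1, 0, 0.77, 0, 0, 0, 0, -1, 0, 0.77, 0, 0, 0, 0, -1, 0, 0.77, 0.05, 0, 0, 0, -1, 0, 0.77, 0.05, 0, 0, 0, -1, 0, 0.77, 0.05, 0, 0, 0, -1]

```text
clock: 11.35
position: [0.4911, 0.2858, 0.138]
ee_rot: [0.705, -0.053, 0.706, 0.053]
contact_force: [1.1, 0.3, -0.6]
width: 0.0001
```

>>> carry_out:
  deltas: [0.4, 0, 0, 0, 0, 0, -1, 0.4, 0, 0, 0, 0, 0, -1, 0.4, 0, 0, 0, 0, 0, -1, 0, 0, 0, 0, 0, 0, -1]

```text
clock: 11.85
position: [0.4897, 0.2837, 0.0645]
ee_rot: [0.703, -0.054, 0.707, 0.052]
contact_force: [0.3, 0.4, 0.6]
width: -0.0001
```

```bash
python3 - <<'E'
from h import *
from rig import readout,eyes
d=eyes.get_image("wrist");cv2.imwrite("pics/w10.png",cv2.cvtColor(d["color"],cv2.COLOR_RGB2BGR))
d=eyes.get_image("scene")
c=d["color"][150:280,260:420];cv2.imwrite("pics/s10c.png",cv2.cvtColor(cv2.resize(c,None,fx=4,fy=4,interpolation=cv2.INTER_CUBIC),cv2.COLOR_RGB2BGR))
st=readout.get_state();print(st["clock"],st["position"],st["contact_force"],togo(st,[.491,.2868,.041]))
E
```

```text
11.95 [0.49185275 0.28447404 0.06695714] [-0.08030345  0.29585319  0.8543805 ] [ 0.43262235  0.04048199 -0.0079462 ]
```

View pics/w10.png

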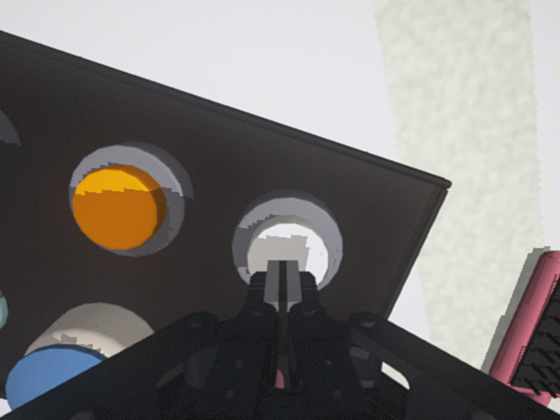

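View pics/s10c.png

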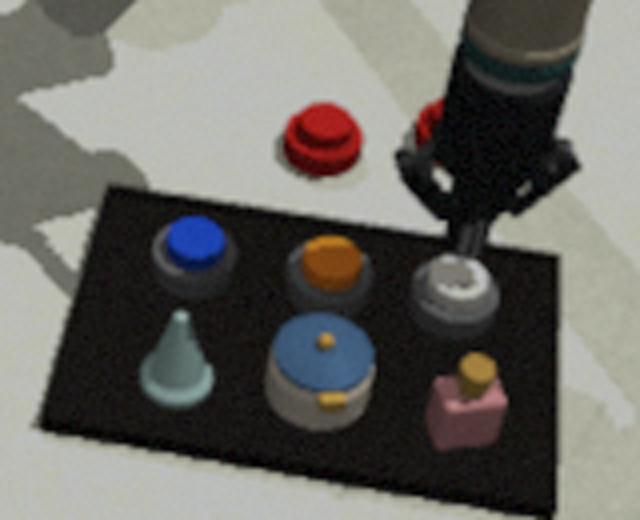

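The tips are over the white cap at about (287,262) in the wrist view; a 2 mm shift in y will centre them. Descending.

>>> carry_out:
  deltas: [0.2, 0.03, 0, 0, 0, 0, -1, 0.15, 0, 0, 0, 0, 0, -1, 0, 0, 0, 0, 0, 0, -1]

```text
clock: 12.32
position: [0.4909, 0.2859, 0.0454]
ee_rot: [0.705, -0.053, 0.706, 0.053]
contact_force: [-0.2, 0.2, 0.7]
width: -0.0001
```

>>> carry_out:
  deltas: [0.06, 0, 0, 0, 0, 0, -1, 0.03, 0, 0, 0, 0, 0, -1, 0, 0, 0, 0, 0, 0, -1]

```text
clock: 12.7
position: [0.4917, 0.2863, 0.041]
ee_rot: [0.705, -0.053, 0.705, 0.053]
contact_force: [0.1, -0.4, 1.1]
width: -0.0002
```

>>> carry_out:
  deltas: [0.04, 0, 0, 0, 0, 0, -1, 0.04, 0, 0, 0, 0, 0, -1, 0, 0, 0, 0, 0, 0, -1]

```text
clock: 13.08
position: [0.4918, 0.2863, 0.0363]
ee_rot: [0.705, -0.053, 0.705, 0.053]
contact_force: [-1.3, -1.1, 4.5]
width: 0.0002
```

>>> carry_out:
  deltas: [0.02, 0, 0, 0, 0, 0, -1, 0, 0, 0, 0, 0, 0, -1, 0, 0, 0, 0, 0, 0, -1]

```text
clock: 13.45
position: [0.4918, 0.2863, 0.0354]
ee_rot: [0.705, -0.053, 0.705, 0.053]
contact_force: [-1.1, 0.0, 5.6]
width: 0.0001
```

Pressed about 5 mm at 5.6 N. I'll lift straight up and move well clear.

>>> carry_out:
  deltas: [-0.15, 0, 0, 0, 0, 0, -1, -0.5, 0, 0, 0, 0, 0, -1, -1, 0, 0, 0, 0, 0, -1, -1, 0, 0, 0, 0, 0, -1, -0.5, 0, -0.5, 0, 0, 0, -1, 0, 0, -1, 0, 0, 0, -1, 0, 0, -0.5, 0, 0, 0, -1, 0, 0, 0, 0, 0, 0, -1, 0, 0, 0, 0, 0, 0, -1]

```text
clock: 14.58
position: [0.3738, 0.2685, 0.2241]
ee_rot: [0.706, -0.053, 0.705, 0.053]
contact_force: [-0.1, -0.2, 0.7]
width: -0.0001
```

```bash
python3 - <<'E'
from h import *
from rig import readout,eyes
for n in("top","wrist","scene"):
    d=eyes.get_image(n);np.savez(n+"11.npz",**d);cv2.imwrite(f"pics/{n}11.png",cv2.cvtColor(d["color"],cv2.COLOR_RGB2BGR))
st=readout.get_state();print(st["clock"],st["position"],st["contact_force"],abs(st["qd"]).max())
s0=dict(np.load("scene0.npz"))
c,_=blob(d,(0,150,80),(8,255,255),(200,218,222,245));print(c,w(d,*c,z=.086))
for k,lo,hi,b in (("amber",(8,120,90),(25,255,255),(328,205,358,230)),("blue",(105,150,90),(130,255,255),(294,202,322,224)),("white",(0,0,140),(179,60,255),(358,212,388,232))):
    print(k,blob(s0,lo,hi,b)[0],blob(d,lo,hi,b)[0])
E
```

```text
14.725 [0.37408684 0.26848378 0.22364386] [0.02161618 0.93424106 0.93211045] 0.0030711225250167197
[210.59090909 237.54545455] [ 0.62783607 -0.16083876  0.086     ]
amber [342.82758621 214.3862069 ] [342.81578947 214.625     ]
blue [308.63358779 209.07633588] [308.63358779 209.07633588]
white [374.41176471 218.82352941] [374.41176471 218.82352941]
```

View pics/scene11.png

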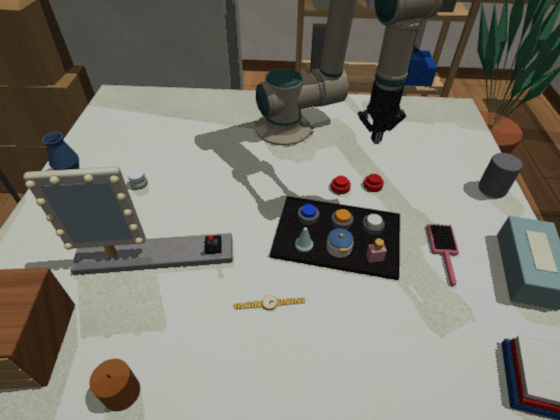

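View pics/wrist11.png

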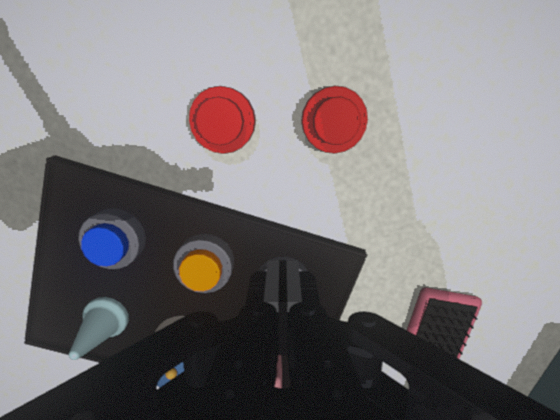

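The final views show all three caps up at unchanged pixels ((309,209), (343,214), (374,219)). The toggle is over and the arm is clear. Handing in.

```bash
python3 -c "
from rig import job
print(job.sign_off())"
```

```text
the job is handed in; nothing more can be done
None
```

I carried out the sequence in order and handed it in at about 14.7 s. No verdict is reported.

- **Amber puck:** pressed about 5 mm at 5.6 N and released; the wrist camera then showed the cap up again, before I touched the toggle.
- **Toggle:** pushed away from the robot until it met its stop at about 5–6 N. Afterwards the ball sat about 46 mm from where it began. I estimate that as 0.95 rad against the 0.8 needed.
- **White puck:** pressed about 5 mm at 5.6 N, then released.

In the last scene picture, all three caps are up at the same pixels as at the start, to within 0.3 px. The toggle is still over and the bystanders look unmoved, though I checked those only by eye. The fingers are at z = 0.22 m, touching nothing, with residual force readings of about 1 N or less. The cameras disagreed by up to about 7 mm on puck positions, so I aimed in between and centred with the wrist view. No check failed.

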